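# Clock a knocked centrifuge rotor and park its high spot at the gauge

## Robot

A 6-joint arm with a two-finger parallel gripper is mounted at the origin on the work surface; the furniture and walls round the work are solid. World frame = base frame: x ahead of the robot, y to its left, z up, the work surface at z = 0. Lengths are in m, angles in rad, forces in N, time in s.
With the tool pointing down it reaches from about 0.3 to 0.95 m from the base axis. Payload 3.1 kg.
Tool frame: the origin (TCP) lies at the centre of the arm's flange, where the gripper is bolted on; the fingertips stand 173 mm ahead of it and the grasp point (between the pads) lies 155 mm ahead of it; z points along the fingers, y is the direction in which the jaws open and shut (so a half turn about z gives the same grasp; the last joint's range is limited). The gripper opens to 85 mm and grips with 20 to 120 N. Pads are 22 mm wide; open, the fingers measure 114 mm over their backs; the gripper's body (76 mm by 85 mm) begins 54 mm behind the grasp point. The pads swing forward as they close: fully open they stand 13 mm farther back than shut.
Start: joints at [1.279, 0.308, 1.634, -0, 1.2, -0.07], TCP at [0.138, 0.61, 0.405] pointing down, gripper open.
Joint ranges: [-3.06, 3.06], [-0.79, 1.96], [0.05, 2.63], [-1.19, 4.34], [0.05, 2.64], [-2.94, 2.94]. Speed limits (rad/s): [2.79, 2.79, 3.14, 3.14, 3.14, 3.14].

## Interface

Orientations are given as a unit quaternion [x, y, z, w].
In Python, from cell import arm, eyes gives the robot as it stands. The module is installed in compiled form; this text tells all that it offers.
- The arm moves only by the tool move_arm, never from a script. Its argument "moves" is a list of rows, each a list of 3 entries, a list of its own where there are three numbers: the shift along the tool's x, y, z in cm, then the turn, a rotation vector about the tool's x, y, z in rad, then the closure, from 0 (fully open) to 1 (shut). In form: [[[tx, ty, tz], [wx, wy, wz], gripper], ...]. A call has 1 to 5 rows; each row shifts and turns the pose as measured when the row begins, along the tool's axes as they then stand; what a row does not reach is not made up. A row lasts 1/10 s, in which the tool goes at most 50 mm and 8.59 degrees, less where a joint would pass 70% of its speed; a pose out of reach is approached as far as the arm can. A call with a gripper value outside its range is refused whole. The fingers move at their own pace and stop on an object; "newtons" is the grip in N (left out, the last holds). Time passes only in rows, so rows that do not move let the fingers close. It gives the time, the measured TCP pose, the force and the opening at its end, in the units of the state.
- arm.observe(): the state, without advancing time (a new reading comes with each control period).
- eyes.snapshot(name): name is "scene" or "top" or "wrist"; returns (picture, depth): 480x640x3 uint8, red, green, blue; 480x640 float32, m along the optical axis (not along the pixel's ray), 0 where there is no reading.
- eyes.camera_info(name): a dict with "K" (3x3 intrinsics, pixels), "k1" (the pictures are not rectified: a ray, as slopes to the right and down, at radius r is drawn at 1 + k1 r^2 times it, then the intrinsics apply), "rvec" (rotation vector, rad) and "tvec" (3), from world to camera coordinates, as OpenCV has them. Camera axes: x right, y down, z forward; pixel columns grow to the right and rows downward; lengths in m; the calibration is good to about 2 mm. A picture is of the moment at which its call begins: read the wrist's pose just before it. camera_info takes no time and is no camera call; for the wrist camera it gives the pose at the moment of the call.
- arm.finish_job(): hands the job in, once; it reports no verdict.
The state is a dict: "time": time; "joint_positions": joint angles; "joint_vel": joint speeds; "effort": joint torques, N m; "position": TCP position; "tool_rot": TCP orientation; "contact_force": force on the tool from outside, world axes, zero at the start; "moment": the same for the moment, N m; "grip_width": finger opening in m.
Only numpy, scipy, OpenCV 4.12 (cv2) and the standard library are available. Lean on these libraries where they do the work, as an engineer would, in place of code of your own. Each camera call takes 0.05 s, during which the arm holds its last target. There are 200 camera calls.

## Task

The centrifuge rotor on the run-out stand has been knocked and sits off-centre. Slide the dial gauge in, with its square stud as the handle, until its plunger bears on the rotor's rim and the hand stands between the two markers on the bezel. Then turn the rotor gently by the crank knob, find where its rim stands highest and leave that high spot under the plunger, ready to be marked; do not run the plunger to the end of its travel, drag the stand, touch the rotor itself or disturb the things lying around.

Things in the scene. Friction and masses are not known exactly. Their poses are not given: they have to be found in the camera images.
- stand: heavy grey base plate (3.2 kg with all it carries, not fastened: it slides on its rubber feet if pushed with more than about 15 N), 130 mm (its x) by 248 mm (its y) by 14 mm, on rubber feet; origin at worktop level, z up. Its +y end carries the vertical spindle with the rotor, the other end the slide of the dial gauge. All slides and directions below are in this frame
- spindle (a point): point on the spindle's vertical axis at the height of the plunger (70 mm above the worktop), 75 mm along the stand's +y from its origin. The crank and rotor turn about this axis
- crank (a joint): angle of the crank with the rotor clamped to it, rad, counted anticlockwise seen from above, 0 when the crank bar points along the stand's +x; turns endlessly both ways, stays where it is left (bearing drag 0.06 N m, which is 1.9 N at the knob, and about 0.015 N m more from the plunger)
- knob_grip (a point): centre of the gripped part of the upright black crank knob: round, 18 mm diameter, 40 mm high (from 128 to 168 mm above the worktop, this point at 152 mm), 32 mm from the spindle axis. It spins freely on its pin, so a gripper that holds it need not turn while it carries it round the circle. The crank bar passes under it with its top at 120 mm
- plunger: the gauge's sprung plunger with its 6 mm ball; origin at the middle of the dial, 58 mm short of the tip
- rotor: aluminium centrifuge rotor, 110 mm diameter, upright rim from 58 to 83 mm above the worktop, conical top to 100 mm; origin on the spindle axis at worktop level, turned as the crank. The rim is a true circle of radius 55 mm seated 2 mm off the axis, in a direction that differs each time and that this pose does not show: in a turn it moves 4 mm in and out as a sine. Not to be touched
- stud_grip (a point): centre of the gripped part of the upright square aluminium stud on the gauge's carriage: 14 by 14 mm, sides along the stand's x and y, top 100 mm above the worktop, this point at 84 mm; the 58 mm dial stands 58 mm from it on the side of the rotor
- carriage (a joint): position of the gauge's carriage on its slide, m: 0 fully back, grows to 0.032 towards the rotor (along the stand's +y). Stiff dovetail: takes about 8 N to push and stays where it is left. With the carriage at 0 the plunger stands 12 to 16 mm short of the rim
- dial_hand (a joint): reading of the dial, rad clockwise from the top of the dial: 0 with the plunger free, 0.5 rad per mm pressed in (long graduations 1 mm apart), stop at 6.25. The two dark bezel markers stand at 2.25 and 3.75 rad (4.5 and 7.5 mm); from between them the plunger stays on the rim all the way round. The plunger's spring pushes with 1.5 to 1.75 N
- plunger_tip (a point): outermost point of the plunger's 6 mm ball, which points from the gauge to the spindle axis, along the stand's +y at 70 mm above the worktop; 116 mm from the stud's centre along +y with the plunger free
- marker_1: marker pen lying in front of the stand, 135 mm long; a bystander
- lead_pig_1: grey lead vial pot with a knob lid, 46 mm wide and 84 mm high, right of the robot; a bystander
- timer: white digital timer on its foot, 62 mm wide and 58 mm high, left of the rotor; a bystander
- l_block: fixed lead L-shield, 325 mm (world x) by 215 mm (world y) and 0.55 m high, on the left beyond the stand; origin under the middle of it. Hands that swing in from the left must keep well on the robot's side of it
- steel_plate: fixed upright steel bookend, 83 mm wide across world y, 130 mm high, its upright 17 mm beyond its origin; left of the rotor
- needle_box: needle carton, 62 by 92 by 48 mm, at the left; a bystander
- vial_3: glass vial, 28 mm wide and 57 mm high, at the left; a bystander
- finger_dosimeter: flat dosimeter badge, 52 by 36 mm, near the robot; a bystander
- artery_forceps_1: steel forceps lying at the left, 171 mm long; a bystander

How it is judged:
On the way:
1. the gauge is run in: the hand stands between the two bezel markers (2.25 to 3.75 rad) (value of joint dial_hand between 2.2 and 3.8 rad), for 0.3 s.
At the end, for the whole second after the job is handed in: The plunger bears on the rim (hand above 1.0 and below 6.0 rad), the rim stands out at the plunger to within about 0.14 mm of its highest (the high spot within 20 degrees of the plunger), the crank is still (horizontal distance between plunger_tip and spindle above 0.0565 m and value of joint dial_hand between 1 and 6 rad and velocity of joint crank between -0.05 and 0.05 rad/s); the robot touches nothing.
It fails at once if the plunger runs to the end of its travel (hand past 6.0 rad) (value of joint dial_hand above 6 rad).
It fails at once if the plunger is pressed on the rim with more than 8 N (contact force between plunger and rotor above 8 N).
It fails at once if the stand is dragged by more than 2 mm (distance of any of stand, spindle from where it was at the start of the episode above 0.002 m).
It fails at once if the rotor itself is touched (contact force between any of the fingers, the arm and rotor above 1 N).
It fails at once if a bystander is moved by more than 20 mm (distance of any of marker_1, lead_pig_1, timer, needle_box, vial_3, finger_dosimeter, artery_forceps_1 from where it was at the start of the episode above 0.02 m).
It also fails if it takes over 69 s, if anything falls off the work surface, if the arm or the gripper's body presses on something with over 40 N, if the wrist force passes 120 N, or if a joint passes its speed limit or range.

## Working session

There is one attempt and no reset: what is moved stays moved. The work goes in short steps, Python scripts to look and compute and a tool call to move; the robot and the scene stay as the last step left them, time stands still between calls to the robot, and variables do not carry over. Pictures are saved under pics/ and viewed, about 8 in all and at most 12, crops included, and the job is handed in when it is done.

Besides the shell and the picture viewer there is one more tool, called as a command line: name --argument value ..., lists and objects as JSON in quotes. move_arm: Moves the arm, as the interface text tells. Its arguments: {"type":"object","properties":{"moves":{"type":"array","items":{"type":"array"}},"newtons":{"type":"number"}},"required":["moves"]}

```bash
mkdir -p pics; cat > h.py <<'E'
import numpy as np, cv2
from cell import arm, eyes
from scipy.spatial.transform import Rotation as R
def cam(n):
    c=eyes.camera_info(n); return np.array(c["K"]),c["k1"],R.from_rotvec(np.array(c["rvec"]).ravel()).as_matrix(),np.array(c["tvec"]).ravel()
def rays(c,uv):
    K,k1,Rm,t=c; uv=np.atleast_2d(np.float64(uv))
    p=cv2.undistortPoints(uv[:,None],K,np.array([k1,0,0,0.]))[:,0]
    return -Rm.T@t, np.c_[p,np.ones(len(p))]@Rm
def onplane(c,uv,z):
    o,d=rays(c,uv); return o+d*((z-o[2])/d[:,2])[:,None]
def proj(c,P):
    K,k1,Rm,t=c
    return cv2.projectPoints(np.atleast_2d(np.float64(P)),cv2.Rodrigues(Rm)[0],t,K,np.array([k1,0,0,0.]))[0][:,0]
def cloud(c,depth):
    v,u=np.mgrid[:480,:640]; o,d=rays(c,np.c_[u.ravel(),v.ravel()])
    P=o+d*depth.ravel()[:,None]; P[depth.ravel()==0]=np.nan
    return P.reshape(480,640,3)
def save(n,im,): cv2.imwrite("pics/"+n+".png",im[...,::-1])
E
python3 - <<'E'
from h import *
s=arm.observe(); print(s)
for n in ("scene","top","wrist"):
    c=cam(n); p,d=eyes.snapshot(n); save(n+"0",p); np.savez("pics/"+n+"0.npz",p=p,d=d,K=c[0],k1=c[1],R=c[2],t=c[3]); print(n,c[0][0,0],-c[2].T@c[3],c[2][2])
a=cv2.imread("pics/scene0.png");b=cv2.imread("pics/top0.png");
E
```

```text
{'time': 0.0, 'joint_positions': array([ 1.27930469e+00,  3.09024404e-01,  1.63518135e+00, -5.56213283e-06,
        1.19971172e+00, -6.97115718e-02]), 'joint_vel': array([0.0009687 , 0.0004428 , 0.00112803, 0.00027926, 0.00111109,
       0.00035537]), 'effort': array([ 2.56401327e-04, -4.15238142e+01, -2.76674062e+01, -2.22118319e-04,
        9.86256549e-03,  1.43468608e-06]), 'position': array([0.13739205, 0.60927978, 0.40343701]), 'tool_rot': array([ 1.10661832e-01,  9.93857438e-01, -1.14396913e-03, -2.06245181e-04]), 'contact_force': array([ 0.46152353,  0.42800086, -0.43727548]), 'moment': array([0.01883892, 0.01971249, 0.00313761]), 'grip_width': 0.0856366382614968}
scene 580.1367620760503 [-0.19738769  0.43808542  0.71254643] [ 0.6738691  -0.46831614 -0.57147216]
top 519.0747517383089 [ 0.38110591 -0.09252415  1.06899991] [ 0.15094892  0.01737467 -0.98838886]
wrist 372.6616427328724 [0.07403191 0.62201104 0.37445208] [ 0.25201544 -0.0591024  -0.96591673]
```

View pics/scene0.png

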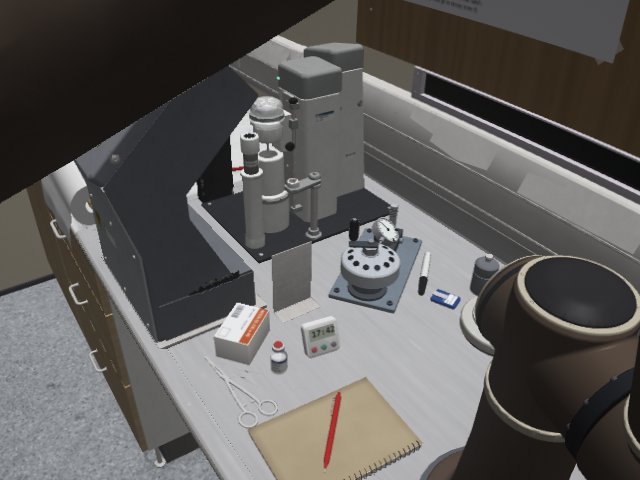

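View pics/top0.png

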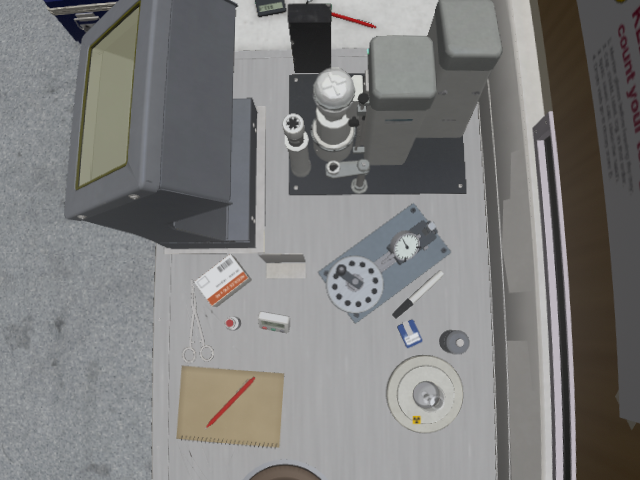

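Top view: rotor at about (355,283), dial (407,245), stud near (430,230), marker pen (418,295), dosimeter (410,333), pig (455,342). The stand's +y runs lower left in the image.

```bash
python3 - <<'E'
from h import *
z=np.load("pics/top0.npz"); c=(z["K"],float(z["k1"]),z["R"],z["t"])
P=cloud(c,z["d"]); 
v,u=np.mgrid[:480,:640]
roi=(u>310)&(u<455)&(v>195)&(v<330)
# plate mask: bluish grey
hsv=cv2.cvtColor(z["p"],cv2.COLOR_RGB2HSV)
Z=P[...,2]
m=(roi&(Z>0.008)).astype(np.uint8)
n,l,st,ce=cv2.connectedComponentsWithStats(m); k=1+np.argmax(st[1:,4]); m=(l==k)
print(st[k],np.nanmedian(Z[m&(Z<0.03)]))
pl=m&(Z<0.03)
pts=P[pl][:,:2].astype(np.float32); print(cv2.minAreaRect(pts))
for a,b in ((.155,.18),(.11,.125),(.093,.107),(.08,.09)):
    q=m&(Z>a)&(Z<b); print(a,q.sum()); n,l,st,ce=cv2.connectedComponentsWithStats(q.astype(np.uint8))
    for i in range(1,n):
        if st[i,4]>15: print(ce[i],st[i,4],P[l==i].mean(0))
cr=z["p"][190:340,300:470]; save("crop_top",cv2.resize(cr,None,fx=4.5,fy=4,interpolation=cv2.INTER_CUBIC)[:600,:800])
E
```

```text
[ 319  204  132  119 7721] 0.01477963185427944
((0.5064922571182251, -0.21006326377391815), (0.13114772737026215, 0.24990887939929962), 35.16435241699219)
0.155 83
[341.39759036 268.74698795] 83 [ 0.47608412 -0.11701244  0.16756474]
0.11 198
[351.77777778 279.65151515] 198 [ 0.46087105 -0.1370313   0.11908839]
0.093 1231
[431.05555556 225.74074074] 54 [ 0.56320057 -0.291163    0.09971237]
[355.93142361 284.69270833] 1152 [ 0.45316786 -0.14565603  0.09759534]
0.08 905
[401.36244541 239.37117904] 229 [ 0.54005679 -0.23558053  0.08461196]
[353.72376543 285.26851852] 648 [ 0.45298745 -0.14203509  0.08720219]
```

View pics/crop_top.png

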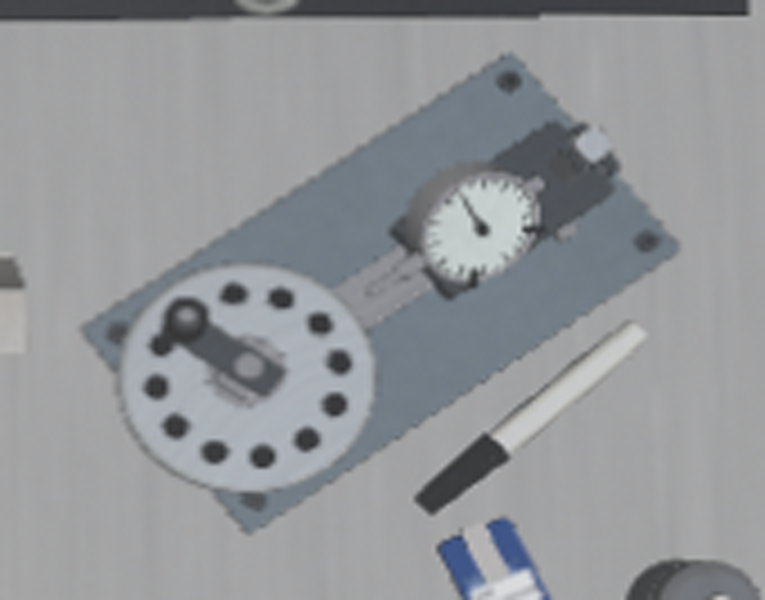

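```bash
python3 - <<'E'
from h import *
z=np.load("pics/top0.npz"); c=(z["K"],float(z["k1"]),z["R"],z["t"])
P=cloud(c,z["d"]); v,u=np.mgrid[:480,:640]
b=(P[...,2]>0.1)&(u<285)&(u>60); print("block min",np.nanpercentile(P[b],[.5,50,99.5],axis=0))
b=(P[...,2]>0.05)&(u>255)&(u<310)&(v>240)&(v<290); print("bookend",np.nanpercentile(P[b],[1,50,99],axis=0))
b=(P[...,2]>0.03)&(u>285)&(u<470)&(v<200); print("apparatus",np.nanpercentile(P[b],[1,50,99],axis=0))
b=(P[...,2]>0.03)&(u>510)&(v<300); print("right",np.nanpercentile(P[b],[1,50,99],axis=0))
C=np.array([.5065,-.2101]);y=np.array([-.576,.8175]);x=np.array([.8175,.576])
for n,px,h in (("cap",(355.5,281),.12),("stud",(431.5,226),.1),("dial",(407,247.5),.085),("knob",(341,270),.168)):
    w=onplane(c,[px],h)[0]; print(n,w,(w[:2]-C)@x,(w[:2]-C)@y)
E
```

```text
block min [[0.5352025  0.0347793  0.10960175]
 [0.64064421 0.11954843 0.44127617]
 [0.82906043 0.29521039 0.50739035]]
bookend [[ 0.50845769 -0.04739385  0.05070921]
 [ 0.50898945 -0.00555036  0.09941188]
 [ 0.51073418  0.03422672  0.13322834]]
apparatus [[ 0.65503783 -0.35700242  0.03600724]
 [ 0.75693273 -0.18316217  0.26066814]
 [ 0.95909029 -0.02757702  0.36955848]]
right [[ 0.41023283 -0.46240513  0.22762232]
 [ 0.61166434 -0.44070769  0.39646272]
 [ 0.91328836 -0.40370817  0.57445125]]
cap [ 0.45823141 -0.14375647  0.12      ] -0.0012456952800048021 0.08203854295239932
stud [ 0.56263398 -0.29193748  0.1       ] -0.0012488614487798366 -0.09923530699681321
dial [ 0.52405618 -0.24582014  0.085     ] -0.006222620324536854 -0.03931357597834919
knob [ 0.47385559 -0.11627341  0.168     ] 0.027357307777472858 0.09550641369722954
```

move_arm --moves '[[[-2.9,-4,0],[0,0,0],0],[[-2.9,-4,0],[0,0,0],0],[[-2.9,-4,0],[0,0,0],0],[[-2.9,-4,0],[0,0,0],0],[[-2.9,-4,0],[0,0,0],0]]'

```text
time: 0.65
position: [0.2348, 0.3816, 0.4004]
tool_rot: [0.106, 0.994, -0.001, -0.001]
contact_force: [0.9, -0.8, -0.1]
grip_width: 0.0854
```

move_arm --moves '[[[-2.9,-4,0],[0,0,0],0],[[-2.9,-4,0],[0,0,0],0],[[-2.9,-4,0],[0,0,0],0],[[-2.9,-4,0],[0,0,0],0],[[-2.9,-4,0],[0,0,0],0]]'

```text
time: 1.15
position: [0.3328, 0.1517, 0.4004]
tool_rot: [0.104, 0.995, -0.001, 0.001]
contact_force: [1.6, 0.4, 0.2]
grip_width: 0.0852
```

move_arm --moves '[[[0,0,0],[0,0,0.147],0],[[0,0,0],[0,0,0.147],0],[[0,0,0],[0,0,0.147],0],[[0,0,0],[0,0,0.147],0],[[0,0,0],[0,0,0.147],0]]'

```text
time: 1.65
position: [0.3349, 0.1428, 0.4]
tool_rot: [0.462, 0.887, -0.001, 0.002]
contact_force: [0.3, -0.1, -0.3]
grip_width: 0.0854
```

move_arm --moves '[[[-4.9,-0.6,0],[0,0,0],0],[[-4.9,-0.6,0],[0,0,0],0],[[-4.9,-0.6,0],[0,0,0],0],[[-4.9,-0.6,0],[0,0,0],0],[[-4.9,-0.6,0],[0,0,0],0]]'

```text
time: 2.15
position: [0.4511, -0.0748, 0.4004]
tool_rot: [0.457, 0.889, 0.001, 0.002]
contact_force: [1.2, 0.3, 0.0]
grip_width: 0.0854
```

move_arm --moves '[[[-4.9,-0.6,0],[0,0,0],0],[[-4.9,-0.6,0],[0,0,0],0],[[-4.9,-0.6,0],[0,0,0],0],[[-3,-0.4,0],[0,0,0],0],[[0,0,0],[0,0,0],0]]'

```text
time: 2.65
position: [0.5377, -0.2409, 0.3992]
tool_rot: [0.46, 0.888, 0.0, 0.003]
contact_force: [0.2, 0.2, -0.4]
grip_width: 0.0854
```

```bash
python3 - <<'E'
from h import *
s=arm.observe(); print(s["position"],s["tool_rot"],s["joint_positions"])
n="wrist";c=cam(n); p,d=eyes.snapshot(n); save("w1",p); np.savez("pics/w1.npz",p=p,d=d,K=c[0],k1=c[1],R=c[2],t=c[3]); print(c[2],-c[2].T@c[3],c[1])
E
```

```text
[ 0.53767814 -0.24092704  0.39923154] [4.60224277e-01 8.87798386e-01 4.14370874e-04 2.73293850e-03] [-4.95386055e-01  2.43593194e-01  1.72764333e+00  1.00383768e-03
  1.16490543e+00 -1.11007666e+00]
[[ 0.81750517  0.57590653  0.00412021]
 [ 0.55474938 -0.78935403  0.26300826]
 [ 0.15472048 -0.21272493 -0.96478478]] [ 0.5004507  -0.18937968  0.36984614] 0.01875717927496876
```

View pics/w1.png

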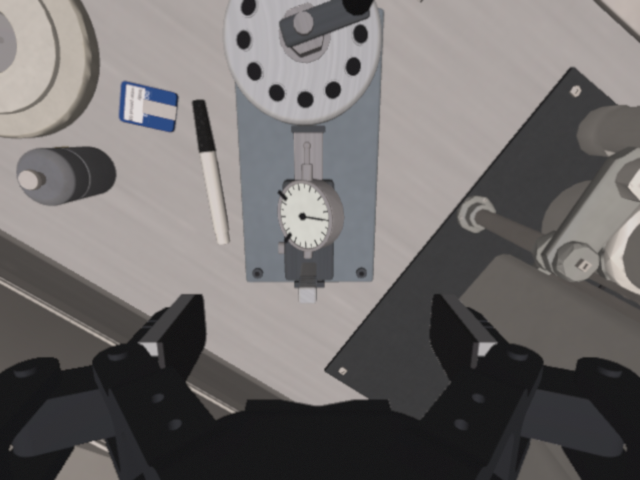

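Wrist view, image right = stand +x: stud top at (308,296), dial centre (303,216) with the hand pointing right (free), markers at (282,196) and (287,238), rotor centre near (303,22).

```bash
python3 - <<'E'
from h import *
z=np.load("pics/w1.npz"); c=(z["K"],float(z["k1"]),z["R"],z["t"])
P=cloud(c,z["d"]); v,u=np.mgrid[:480,:640]; Z=P[...,2]
pl=(u>225)&(u<390)&(v<290)&(Z>.009)&(Z<.02)
print("platez",np.median(Z[pl]),cv2.minAreaRect(P[pl&(v>140)][:,:2].astype(np.float32)))
# sides by row -> fit
L=[];Rr=[]
for r in range(150,262,4):
    q=np.where(pl[r])[0]; L.append((q[0]-.5,r)); Rr.append((q[-1]+.5,r))
L=onplane(c,L,.0148);Rr=onplane(c,Rr,.0148); M=(L+Rr)/2
yd=M[0]-M[-1]; yd=yd[:2]/np.linalg.norm(yd[:2]); print("ydir",yd,np.degrees(np.arctan2(yd[1],yd[0])))
ang=[np.degrees(np.arctan2(*( (S[0]-S[-1])[[1,0]]))) for S in (L,Rr)];print(ang)
print("mid",M.mean(0),"width",np.linalg.norm((L-Rr)[:,:2],axis=1).mean())
q=(u>290)&(u<325)&(v>280)&(v<310)&(Z>.095)&(Z<.105); print("stud",q.sum(),P[q].mean(0),cv2.minAreaRect(P[q][:,:2].astype(np.float32)))
q=(u>200)&(u<400)&(v<130)&(Z>.045)&(Z<.0845); 
k=(u>230)&(u<390)&(v<130)&(Z>.083)&(Z<.1)
E0=P[k][:,:2]
# rim outline: top edge circle fit at z>.08 boundary
m=(k).astype(np.uint8); cs=max(cv2.findContours(m,0,1)[0],key=cv2.contourArea)[:,0]
b=onplane(c,cs[(cs[:,1]>30)],.083)[:,:2]
A=np.c_[2*b,np.ones(len(b))]; s=np.linalg.lstsq(A,(b**2).sum(1),rcond=None)[0]; print("rim circ",s[:2],np.sqrt(s[2]+s[:2]@s[:2]))
q=(u>340)&(v<20)&(u<380)&(Z>.15); print("knob",q.sum(),P[q].mean(0) if q.any() else 0)
x=(z["p"].astype(int).sum(2)); save("w1c",cv2.resize(z["p"][170:310,250:360],None,fx=5,fy=4.2,interpolation=cv2.INTER_CUBIC))
print("cap",onplane(c,[(303,22)],.12))
E
```

```text
platez 0.01572725321495136 ((0.5401572585105896, -0.25719964504241943), (0.16484619677066803, 0.1485506296157837), 35.141517639160156)
ydir [-0.57814989  0.81593058] 125.32052047336477
[np.float64(125.19996334310089), np.float64(125.44085647752213)]
mid [ 0.5292835  -0.24667992  0.0148    ] width 0.13401040680033222
stud 337 [ 0.56311604 -0.28995253  0.10095649] ((0.5637362599372864, -0.29085829854011536), (0.013339132070541382, 0.014452358707785606), 35.10499572753906)
rim circ [ 0.46659739 -0.15562635] 0.036180568089518556
knob 115 [ 0.48106763 -0.12287449  0.15405852]
cap [[ 0.45646264 -0.14014289  0.12      ]]
```

move_arm --moves '[[[-4,-0.4,0],[0,0,0],1],[[-4,-0.4,0],[0,0,0],1],[[0,0,3.5],[0,0,0],1],[[0,0,3.5],[0,0,0],1],[[0,0,0],[0,0,0],1]]' --newtons 40

```text
time: 3.2
position: [0.5753, -0.3053, 0.3259]
tool_rot: [0.458, 0.889, 0.002, -0.002]
contact_force: [-1.5, 0.3, -0.2]
grip_width: 0.0123
```

```bash
cat >> h.py <<'E'
def tool():
    s=arm.observe(); M=R.from_quat(s["tool_rot"]).as_matrix(); return s,np.array(s["position"]),M
def goto(P):
    s,p,M=tool(); print("t",s["time"],"grip",s["grip_width"],"need cm",np.round(100*M.T@(np.array(P)-p),2),"F",np.round(s["contact_force"],1),"q6",s["joint_positions"][5],"tilt z",M[:,2].round(3))
E
python3 -c "
from h import *
goto([.5778,-.3109,.253])"
```

```text
t 3.2 grip 0.01231489494622453 need cm [-0.64 -0.14  7.28] F [-1.5  0.3 -0.2] q6 -1.1762429246900623 tilt z [-0.001  0.006 -1.   ]
```

move_arm --moves '[[[-0.8,-0.2,0],[0,0,0],1],[[0,0,2.5],[0,0,0],1],[[0,0,2.5],[0,0,0],1],[[0,0,2],[0,0,0],1],[[0,0,0],[0,0,0],1]]'

```text
time: 3.7
position: [0.5816, -0.3115, 0.2642]
tool_rot: [0.456, 0.89, 0.002, 0.004]
contact_force: [-0.7, 0.6, -0.4]
grip_width: 0.0003
```

```bash
python3 - <<'E'
from h import *
goto([.5778,-.3109,.253])
c=cam("wrist"); p,d=eyes.snapshot("wrist"); save("w2",p); np.savez("pics/w2.npz",p=p,d=d,K=c[0],k1=c[1],R=c[2],t=c[3])
E
```

```text
t 3.7 grip 0.0002537900938073657 need cm [ 0.28 -0.28  1.12] F [-0.7  0.6 -0.4] q6 -1.1848484865158777 tilt z [ 0.008  0.    -1.   ]
```

View pics/w2.png

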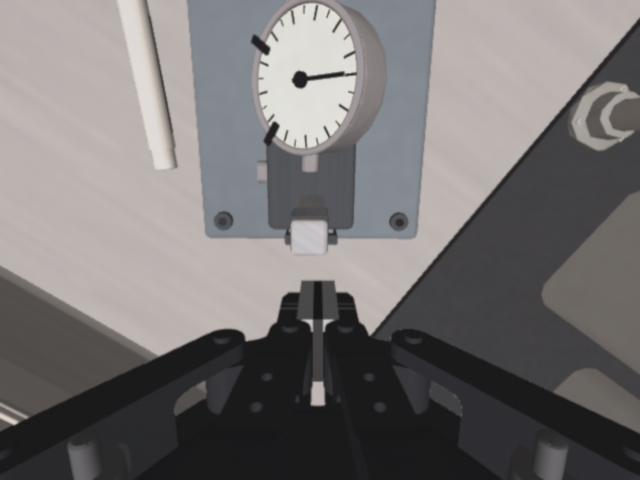

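Wrist view 2: dial centre (300,79), hand at 0, markers (261,45) and (271,132), stud top (310,237), closed fingertips (318,300) behind the stud, clear. I'll write a 3D dial reader.

```bash
cat >> h.py <<'E'
SY=np.array([-.5764,.8171,0]); SX=np.array([.8171,.5764,0])
def dial(p,d,c,guess):
    """guess: world xyz of dial centre; returns reading rad"""
    P=cloud(c,d); near=np.linalg.norm(P-guess,axis=2)<.036
    w=near&(p.min(2)>150); w=cv2.morphologyEx(w.astype(np.uint8),cv2.MORPH_OPEN,np.ones((3,3)))
    n,l,st,_=cv2.connectedComponentsWithStats(w)
    if n<2: return None
    k=1+np.argmax(st[1:,4]); hull=cv2.convexHull(np.argwhere(l==k)[:,::-1].astype(np.int32))
    m=np.zeros(w.shape,np.uint8); cv2.fillConvexPoly(m,hull,1)
    Q=P[(l==k)&(d>0)]; Q=Q[np.isfinite(Q).all(1)]; o=np.median(Q,0)
    for _ in range(3):
        nv=np.linalg.svd(Q-o,full_matrices=False)[2][2]; r=(Q-o)@nv; g=abs(r)<.002+0*r; Q=Q[g] if g.sum()>50 else Q; o=Q.mean(0)
    nv*=np.sign(nv[2])
    ex=SX-nv*(SX@nv); ex/=np.linalg.norm(ex); ey=np.cross(nv,ex)
    def pl(uv):
        a,D=rays(c,uv); X=a+D*(((o-a)@nv)/(D@nv))[:,None]; return np.c_[(X-o)@ex,(X-o)@ey]
    b=pl(hull[:,0]); (cx,cy),rad=cv2.minEnclosingCircle(b.astype(np.float32)*1000); ce=np.array([cx,cy])/1000; rad/=1000
    vv,uu=np.nonzero(m&(p.max(2)<90)); h=pl(np.c_[uu,vv])-ce; rr=np.hypot(*h.T)
    s=(rr>.25*rad)&(rr<.6*rad); 
    if s.sum()<3: return None
    a=np.arctan2(h[s,1].mean(),h[s,0].mean())
    return dict(read=round(float(-a%(2*np.pi)),3),ctr=(o+ex*ce[0]+ey*ce[1]).round(4),rad=round(rad,4),n=int(s.sum()),nv=nv.round(2),spread=round(float(np.std((np.arctan2(h[s,1],h[s,0])-a+np.pi)%(2*np.pi)-np.pi)),2))
def look(name,guess):
    c=cam("wrist"); p,d=eyes.snapshot("wrist"); save(name,p); np.savez("pics/"+name+".npz",p=p,d=d,K=c[0],k1=c[1],R=c[2],t=c[3])
    print(dial(p,d,c,np.array(guess)))
    return p,d,c
E
python3 - <<'E'
from h import *
z=np.load("pics/w2.npz"); c=(z["K"],float(z["k1"]),z["R"],z["t"])
P=cloud(c,z["d"]); print(P[79,285],P[40,310])
print(dial(z["p"],z["d"],c,P[60,290]))
Z=P[...,2]; v,u=np.mgrid[:480,:640]
q=(u>280)&(u<340)&(v>200)&(v<270)&(Z>.095)&(Z<.106); print("stud",P[q].mean(0))
q=(u>280)&(u<350)&(v>270)&(v<320)&(Z>.07)&(Z<.13); print("tip",np.nanpercentile(P[q],[2,50,98],axis=0))
s,p,M=tool(); print("tcp",p, "stud rel tool cm",100*M.T@(np.array([.5634,-.2905,.1])-p))
z=np.load("pics/w1.npz"); c=(z["K"],float(z["k1"]),z["R"],z["t"]);P=cloud(c,z["d"]); print(dial(z["p"],z["d"],c,P[216,295]))
E
```

```text
[ 0.52091222 -0.24883388  0.06867307] [ 0.52218911 -0.23264097  0.07780228]
{'read': 6.245, 'ctr': array([ 0.5272, -0.2457,  0.0748]), 'rad': 0.0264, 'n': 68, 'nv': array([-0.53, -0.37,  0.76]), 'spread': 0.03}
stud [ 0.5630293  -0.29038352  0.10119244]
tip [[ 0.56897806 -0.3148252   0.09837464]
 [ 0.5763016  -0.30453423  0.11378607]
 [ 0.58806022 -0.30057921  0.12894608]]
tcp [ 0.58248465 -0.3120195   0.26618024] stud rel tool cm [ 2.99829589 -0.43211613 16.59082104]
None
```

move_arm --moves '[[[0,-0.4,1.0],[0,0,0],1],[[0,0,0.3],[0,0,0],1],[[0.5,0,0],[0,0,0],1],[[0.3,0,0],[0,0,0],1],[[0,0,0],[0,0,0],1]]'

```text
time: 4.25
position: [0.5766, -0.3088, 0.2598]
tool_rot: [0.456, 0.89, 0.001, 0.011]
contact_force: [-0.4, 1.3, 0.3]
grip_width: 0.0
```

```bash
python3 - <<'E'
from h import *
goto([.5634,-.2905,.253])
E
```

```text
t 4.25 grip 4.840291326219949e-05 need cm [ 2.27 -0.01  0.64] F [-0.4  1.3  0.3] q6 -1.1862135056630536 tilt z [ 0.021 -0.008 -1.   ]
```

move_arm --moves '[[[0.2,0,0.5],[0,0.02,0],1],[[0.3,0,0.2],[0,0,0],1],[[0.3,0,0],[0,0,0],1],[[0.3,0,0],[0,0,0],1],[[0,0,0],[0,0,0],1]]'

```text
time: 4.75
position: [0.5722, -0.3027, 0.2536]
tool_rot: [0.455, 0.89, 0.004, 0.009]
contact_force: [-0.5, -0.6, 0.6]
grip_width: -0.0
```

```bash
python3 - <<'E'
from h import *
goto([.5634,-.2905,.253])
look("w3",[.5272,-.2457,.0748])
E
```

```text
t 4.75 grip -2.66891398488187e-05 need cm [ 1.5  -0.    0.04] F [-0.5 -0.6  0.6] q6 -1.1870137372872205 tilt z [ 0.02  -0.002 -1.   ]
{'read': 6.257, 'ctr': array([ 0.5272, -0.2454,  0.075 ]), 'rad': 0.0263, 'n': 67, 'nv': array([-0.53, -0.37,  0.76]), 'spread': 0.03}
```

move_arm --moves '[[[0.3,0,0],[0,0.01,0],1],[[0.3,0,0],[0,0,0],1],[[0.3,0,0],[0,0,0],1],[[0.3,0,0],[0,0,0],1],[[0,0,0],[0,0,0],1]]'

```text
time: 5.3
position: [0.5688, -0.299, 0.2543]
tool_rot: [0.455, 0.89, 0.001, 0.018]
contact_force: [0.2, 0.3, 0.4]
grip_width: -0.0002
```

```bash
python3 - <<'E'
from h import *
goto([.5634,-.2905,.253])
look("w4",[.5272,-.2457,.0748])
E
```

```text
t 5.3 grip -0.0001808122786227397 need cm [1.01 0.06 0.1 ] F [0.2 0.3 0.4] q6 -1.1835716436856485 tilt z [ 0.033 -0.014 -0.999]
{'read': 6.259, 'ctr': array([ 0.5259, -0.2436,  0.0749]), 'rad': 0.0263, 'n': 73, 'nv': array([-0.53, -0.37,  0.76]), 'spread': 0.04}
```

move_arm --moves '[[[0.3,0,0],[0,0.015,0],1],[[0.3,0,0],[0,0.015,0],1],[[0.3,0,0],[0,0.01,0],1],[[0.2,0,0],[0,0,0],1],[[0,0,0],[0,0,0],1]]'

```text
time: 5.85
position: [0.5657, -0.2953, 0.255]
tool_rot: [0.454, 0.891, 0.007, 0.01]
contact_force: [-0.6, -0.2, -0.3]
grip_width: -0.0001
```

```bash
python3 - <<'E'
from h import *
goto([.5634,-.2905,.253])
look("w5",[.524,-.241,.0748])
E
```

```text
t 5.85 grip -9.791292381202039e-05 need cm [0.52 0.09 0.2 ] F [-0.6 -0.2 -0.3] q6 -1.1927070517031266 tilt z [ 0.025  0.003 -1.   ]
{'read': 6.255, 'ctr': array([ 0.5215, -0.2375,  0.0749]), 'rad': 0.0263, 'n': 73, 'nv': array([-0.53, -0.37,  0.76]), 'spread': 0.03}
```

move_arm --moves '[[[0.3,0,0.1],[0,0.005,0],1],[[0.3,0,0.1],[0,0.005,0],1],[[0.3,0,0],[0,0.005,0],1],[[0.2,0,0],[0,0,0],1],[[0,0,0],[0,0,0],1]]'

```text
time: 6.4
position: [0.5629, -0.2921, 0.2561]
tool_rot: [0.453, 0.891, 0.006, 0.016]
contact_force: [0.7, -0.8, -0.4]
grip_width: 0.0001
```

```bash
python3 - <<'E'
from h import *
goto([.5634,-.2905,.253])
look("w6",[.520,-.235,.0748])
E
```

```text
t 6.4 grip 6.735125717430946e-05 need cm [0.11 0.13 0.31] F [ 0.7 -0.8 -0.4] q6 -1.1920864404087237 tilt z [ 0.033 -0.004 -0.999]
{'read': 0.053, 'ctr': array([ 0.5201, -0.2354,  0.075 ]), 'rad': 0.0263, 'n': 67, 'nv': array([-0.53, -0.37,  0.76]), 'spread': 0.03}
```

move_arm --moves '[[[0.3,0,0.1],[0,0.008,0],1],[[0.3,0,0.1],[0,0.008,0],1],[[0.3,0,0.1],[0,0.008,0],1],[[0.2,0,0],[0,0,0],1],[[0,0,0],[0,0,0],1]]'

```text
time: 6.95
position: [0.5607, -0.2897, 0.2566]
tool_rot: [0.451, 0.892, 0.006, 0.018]
contact_force: [0.2, -0.8, -1.5]
grip_width: -0.0002
```

```bash
python3 - <<'E'
from h import *
goto([.5634,-.2905,.253])
look("w7",[.520,-.235,.0748])
E
```

```text
t 6.95 grip -0.00016018225030612956 need cm [-0.22  0.16  0.37] F [ 0.2 -0.8 -1.5] q6 -1.1950743260057217 tilt z [ 0.038 -0.006 -0.999]
{'read': 1.447, 'ctr': array([ 0.5186, -0.2333,  0.075 ]), 'rad': 0.0263, 'n': 72, 'nv': array([-0.53, -0.37,  0.76]), 'spread': 0.05}
```

move_arm --moves '[[[0.3,0,0.1],[0,0.01,0],1],[[0.3,0,0.1],[0,0.01,0],1],[[0.3,0,0.1],[0,0.01,0],1],[[0.2,0,0],[0,0,0],1],[[0,0,0],[0,0,0],1]]'

```text
time: 7.5
position: [0.5584, -0.2872, 0.2571]
tool_rot: [0.45, 0.893, 0.008, 0.018]
contact_force: [0.9, -1.8, -1.5]
grip_width: 0.0001
```

```bash
python3 - <<'E'
from h import *
goto([.5634,-.2905,.253])
look("w8",[.518,-.232,.0748])
E
```

```text
t 7.5 grip 6.258771639769396e-05 need cm [-0.56  0.19  0.43] F [ 0.9 -1.8 -1.5] q6 -1.200419034173619 tilt z [ 0.038 -0.002 -0.999]
{'read': 3.252, 'ctr': array([ 0.5164, -0.2302,  0.075 ]), 'rad': 0.0263, 'n': 47, 'nv': array([-0.53, -0.37,  0.76]), 'spread': 0.03}
```

View pics/w8.png

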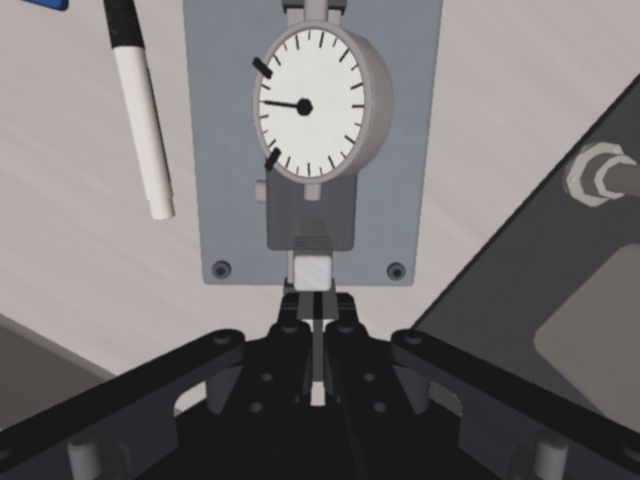

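The hand stands at about 3.25 rad, between the markers, in the picture too (hand tip (265,102), markers (262,67) and (272,158)). Backing off and going over to the knob.

move_arm --moves '[[[-1.5,0,0],[0,0,0],1],[[-1,0,-1],[0,0,0],1],[[0,0,-4.5],[0,0,0],0.6],[[0,0,-4.5],[0,0,0],0.6],[[0,0,-4.5],[0,0,0],0.6]]'

```text
time: 8.05
position: [0.5648, -0.3031, 0.3958]
tool_rot: [0.45, 0.893, 0.012, -0.002]
contact_force: [1.1, 0.2, -0.3]
grip_width: 0.0341
```

move_arm --moves '[[[4,0,-1],[0,-0.03,0.1],0.6],[[4,0,0],[0,0,0.147],0.6],[[4,0,0],[0,0,0.147],0.6],[[0,0,0],[0,0,0.147],0.6],[[0,0,0],[0,0,0.147],0.6]]'

```text
time: 8.55
position: [0.5038, -0.1951, 0.4195]
tool_rot: [0.73, 0.683, 0.012, 0.013]
contact_force: [-0.3, -0.3, 0.3]
grip_width: 0.0343
```

move_arm --moves '[[[0,0,0],[0,0,0.147],0.6],[[0,0,0],[0,0,0.147],0.6],[[0,0,0],[0,0,0.147],0.6],[[0,0,0],[0,0,0.147],0.6],[[0,0,0],[0,0,0.147],0.6]]'

```text
time: 9.05
position: [0.5007, -0.19, 0.4225]
tool_rot: [0.93, 0.368, 0.014, 0.002]
contact_force: [0.2, -0.2, 0.7]
grip_width: 0.0342
```

move_arm --moves '[[[0,0,0],[0,0,0.147],0.6],[[0,0,0],[0,0,0.147],0.6],[[0,0,0],[0,0,0.147],0.6],[[0,0,0],[0,0,0.147],0.6],[[0,0,0],[0,0,0.147],0.6]]'

```text
time: 9.55
position: [0.498, -0.1863, 0.4248]
tool_rot: [1.0, 0.002, 0.009, -0.008]
contact_force: [0.1, -0.1, -0.0]
grip_width: 0.0339
```

```bash
python3 - <<'E'
from h import *
goto([.475,-.117,.40])
s,p,M=tool(); print(p,np.degrees(np.arctan2(M[1,1],M[0,1])),s["joint_positions"].round(2))
E
```

```text
t 9.55 grip 0.033872964324381485 need cm [-2.32 -6.9   2.56] F [ 0.1 -0.1 -0. ] q6 1.1120455109855192 tilt z [ 0.017  0.016 -1.   ]
[ 0.49802364 -0.1862641   0.42484435] -89.74572933212994 [-0.45  0.11  1.84  0.02  1.19  1.11]
```

move_arm --moves '[[[-1.2,-3.5,0],[0,0,0],0.6],[[-1.2,-3.5,1],[-0.016,-0.016,0.14],0.6],[[0,0,1],[0,0,0],0.6],[[0,0,0],[0,0,0],0.6]]'

```text
time: 9.95
position: [0.4716, -0.1126, 0.4073]
tool_rot: [0.997, -0.072, -0.003, -0.003]
contact_force: [-0.3, -0.4, 0.7]
grip_width: 0.0338
```

```bash
python3 - <<'E'
from h import *
goto([.475,-.117,.40])
p,d,c=look("w9",[.5164,-.2302,.0748])
P=cloud(c,d);Z=P[...,2]; print(P[...,2][240,320])
q=((Z>.162)&(Z<.172)&(np.hypot(P[...,0]-.475,P[...,1]+.117)<.03)).astype(np.uint8)
n,l,st,ce=cv2.connectedComponentsWithStats(q)
for i in range(1,n):
    if st[i,4]>30: print(ce[i],st[i],P[l==i].mean(0),cv2.minEnclosingCircle(P[l==i][:,:2].astype(np.float32)))
E
```

```text
t 9.95 grip 0.03383022805578786 need cm [0.4  0.39 0.72] F [-0.3 -0.4  0.7] q6 1.3873559508183413 tilt z [-0.005  0.006 -1.   ]
None
0.17342140150307697
[321.24345146 240.40523883] [307 226  30  30 649] [ 0.47810141 -0.11599867  0.16864812] ((0.4766157269477844, -0.11575683951377869), 0.008964802138507366)
```

View pics/w9.png

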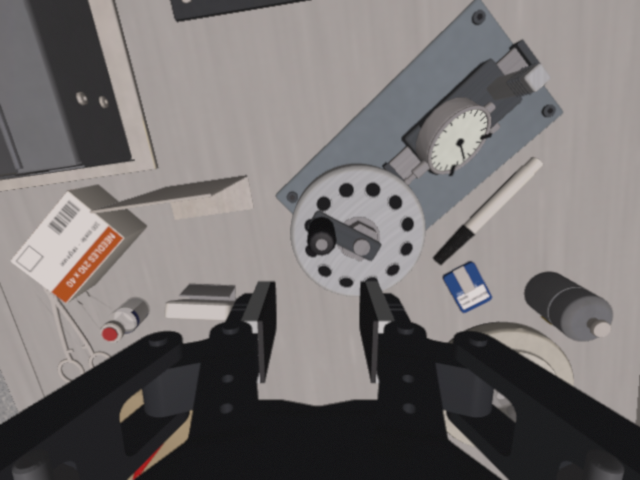

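Wrist view: knob top at (321,240), dial (459,143), needle pointing image-down, all clear. Centre over the knob and go lower to refine.

```bash
python3 - <<'E'
from h import *
goto([.477,-.1159,.36])
E
```

```text
t 10.0 grip 0.034182298068518364 need cm [0.58 0.25 4.78] F [-0.5  0.1 -0. ] q6 1.3875510106617863 tilt z [-0.005  0.006 -1.   ]
```

move_arm --moves '[[[0.6,0.2,2.5],[-0.005,0.005,0],0.55],[[0,0,2],[0,0,0],0.55],[[0,0,0],[0,0,0],0.55]]'

```text
time: 10.3
position: [0.4792, -0.1175, 0.3649]
tool_rot: [0.997, -0.072, 0.002, 0.0]
contact_force: [-0.4, -0.1, 1.1]
grip_width: 0.0383
```

```bash
cat >> h.py <<'E'
def knob(d,c,g):
    P=cloud(c,d);Z=P[...,2]
    q=((Z>.160)&(Z<.174)&(np.hypot(P[...,0]-g[0],P[...,1]-g[1])<.03)).astype(np.uint8)
    n,l,st,ce=cv2.connectedComponentsWithStats(q)
    if n<2: return None
    i=1+np.argmax(st[1:,4]); cs=max(cv2.findContours((l==i).astype(np.uint8),0,1)[0],key=len)[:,0]
    (a,b),r=cv2.minEnclosingCircle(cs.astype(np.float32)); return onplane(c,[(a,b)],.168)[0],r
E
python3 - <<'E'
from h import *
p,d,c=look("w10",[.5164,-.2302,.0748])
print(knob(d,c,[.477,-.116]))
z=np.load("pics/w9.npz"); print(knob(z["d"],(z["K"],float(z["k1"]),z["R"],z["t"]),[.477,-.116]))
goto([.477,-.1159,.31])
P=cloud(c,d); near=np.linalg.norm(P-np.array([.5164,-.2302,.0748]),axis=2)<.036; print(near.sum(),np.percentile(p[near].min(1),[10,50,90]))
E
```

```text
{'read': 3.157, 'ctr': array([ 0.5162, -0.2303,  0.0746]), 'rad': 0.0261, 'n': 7, 'nv': array([-0.53, -0.37,  0.76]), 'spread': 0.02}
(array([ 0.47837158, -0.11619214,  0.168     ]), 18.820877075195312)
(array([ 0.4780937, -0.1159511,  0.168    ]), 15.200169563293457)
t 10.35 grip 0.03869312145552525 need cm [-0.34 -0.14  5.62] F [0.8 0.9 0.9] q6 1.3850230485799284 tilt z [ 0.006 -0.001 -1.   ]
5460 [ 90. 134. 194.]
```

move_arm --moves '[[[-0.2,-0.15,2],[0,-0.006,0],0.55],[[0,0,2],[0,0,0],0.55],[[0,0,1.2],[0,0,0],0.55],[[0,0,0],[0,0,0],0.55]]' --newtons 20

```text
time: 10.75
position: [0.4817, -0.1189, 0.3191]
tool_rot: [0.997, -0.072, 0.005, 0.001]
contact_force: [-1.1, -0.8, -0.1]
grip_width: 0.0383
```

```bash
sed -i 's/p.max(2)<90/p.max(2)<105/' h.py; python3 - <<'E'
from h import *
goto([.4783,-.1161,.31])
p,d,c=look("w11",[.5164,-.2302,.0748])
print(knob(d,c,[.4783,-.1161]))
E
```

```text
t 10.75 grip 0.038274948835908325 need cm [-0.39 -0.23  0.9 ] F [-1.1 -0.8 -0.1] q6 1.3860314923744328 tilt z [ 0.009 -0.003 -1.   ]
{'read': 3.116, 'ctr': array([ 0.5163, -0.2303,  0.0748]), 'rad': 0.0262, 'n': 22, 'nv': array([-0.53, -0.37,  0.76]), 'spread': 0.1}
(array([ 0.47916244, -0.11613375,  0.168     ]), 25.65435028076172)
```

View pics/w11.png

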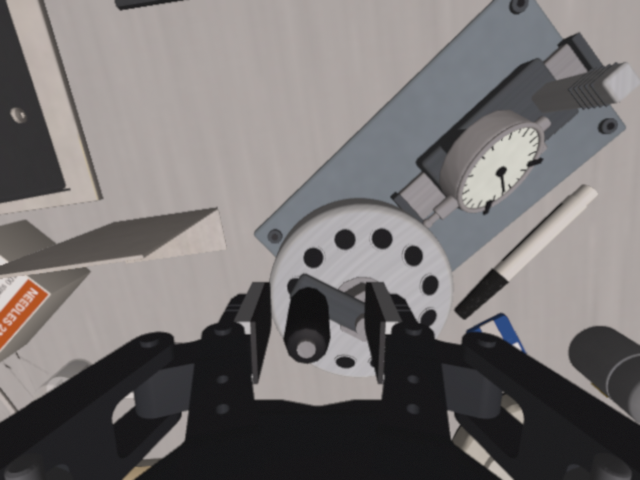

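move_arm --moves '[[[-0.45,-0.3,0.6],[0,-0.009,0],0.55],[[-0.1,-0.1,0.3],[0,0,0],0.55],[[0,0,0],[0,0,0],0.55]]' --newtons 20

```text
time: 11.1
position: [0.4784, -0.1146, 0.3132]
tool_rot: [0.997, -0.073, 0.003, 0.002]
contact_force: [0.2, 0.2, 0.5]
grip_width: 0.0384
```

```bash
python3 - <<'E'
from h import *
goto([.4785,-.1161,.31])
E
```

```text
t 11.1 grip 0.03842187816392242 need cm [0.03 0.14 0.32] F [0.2 0.2 0.5] q6 1.39415733437818 tilt z [ 0.006 -0.004 -1.   ]
```

move_arm --moves '[[[0,0.1,0.3],[0,0,0],0.55],[[0,0,0],[0,0,0],0.7],[[0,0,0],[0,0,0],0.75],[[0,0,0],[0,0,0],0.8],[[0,0,0],[0,0,0],0.8]]' --newtons 20

```text
time: 11.6
position: [0.4789, -0.1148, 0.3111]
tool_rot: [0.997, -0.073, 0.004, 0.001]
contact_force: [-0.4, -0.4, -1.0]
grip_width: 0.0173
```

```bash
python3 - <<'E'
from h import *
goto([.4785,-.1161,.31])
p,d,c=look("w12",[.5164,-.2302,.0748])
P=cloud(c,d); Z=P[...,2]; s,pp,M=tool()
print("stud top",[P[(Z>.096)&(Z<.104)&(np.linalg.norm(P[...,:2]-np.array([.5524,-.2751]),axis=2)<.015)].mean(0)])
E
```

```text
t 11.6 grip 0.01726928736127993 need cm [-0.02  0.13  0.11] F [-0.4 -0.4 -1. ] q6 1.3919218554686261 tilt z [ 0.009 -0.002 -1.   ]
{'read': 3.125, 'ctr': array([ 0.5163, -0.2306,  0.0746]), 'rad': 0.0264, 'n': 21, 'nv': array([-0.53, -0.37,  0.76]), 'spread': 0.06}
stud top [array([ 0.5519049 , -0.26989737,  0.09970733])]
```

```bash
cat >> h.py <<'E'
S=np.array([.4577,-.1415])
def plan(step,n=4):
    s,p,M=tool(); g=p+.155*M[:,2]; v=g[:2]-S; a=np.arctan2(v[1],v[0])
    print("t",s["time"],"r",np.hypot(*v).round(4),"ang",np.degrees(a).round(1),"crank",(np.degrees(a)-35.2).round(1),"F",np.round(s["contact_force"],1),"z",p[2].round(4),"grip",round(s["grip_width"],4),"tilt xy tool",(M.T@[0,0,-1]).round(3),"yaw",np.degrees(np.arctan2(M[1,1],M[0,1])).round(1))
    q=v
    for i in range(1,n+1):
        b=a+np.radians(step)*i; t=.032*np.array([np.cos(b),np.sin(b)]); print(np.round(100*M.T@np.r_[t-q,0],2)[:2]); q=t
    return np.degrees(a)
E
python3 - <<'E'
from h import *
plan(9); plan(-9)
c=cam("top"); p,d=eyes.snapshot("top")
E
```

```text
t 11.65 r 0.0346 ang 49.4 crank 14.2 F [-0.3  1.9  0.2] z 0.311 grip 0.0172 tilt xy tool [-0.009 -0.001  1.   ] yaw -98.3
[-0.58 -0.02]
[-0.48 -0.16]
[-0.49 -0.09]
[-0.5  -0.01]
t 11.65 r 0.0346 ang 49.4 crank 14.2 F [-0.3  1.9  0.2] z 0.311 grip 0.0172 tilt xy tool [-0.009 -0.001  1.   ] yaw -98.3
[0.26 0.52]
[0.35 0.36]
[0.29 0.41]
[0.22 0.45]
```

move_arm --moves '[[[0.45,0.3,0],[0,0,0],0.83],[[0.42,0.38,0],[0,0,0],0.83],[[0.35,0.42,0],[0,0,0],0.83],[[0.28,0.48,0],[0,0,0],0.83],[[0,0,0],[0,0,0],0.83]]'

```text
time: 12.2
position: [0.4915, -0.1337, 0.311]
tool_rot: [0.997, -0.073, 0.002, 0.0]
contact_force: [-1.9, -0.4, 1.6]
grip_width: 0.0172
```

```bash
sed -i 's/^S=.*/S=np.array([.459,-.140])/' h.py; python3 - <<'E'
from h import *
plan(-9)
p,d,c=look("w13",[.5164,-.2302,.0748]); print(knob(d,c,tool()[1][:2]))
E
```

```text
t 12.2 r 0.0336 ang 10.7 crank -24.5 F [-1.9 -0.4  1.6] z 0.311 grip 0.0172 tilt xy tool [-0.004  0.     1.   ] yaw -98.3
[-0.03  0.54]
[0.05 0.5 ]
[-0.03  0.5 ]
[-0.11  0.49]
{'read': 2.631, 'ctr': array([ 0.5161, -0.2303,  0.0747]), 'rad': 0.0263, 'n': 19, 'nv': array([-0.52, -0.37,  0.77]), 'spread': 0.05}
(array([ 0.49866818, -0.1362474 ,  0.168     ]), 66.5019760131836)
```

move_arm --moves '[[[-0.28,-0.48,0],[0,0,0],0.83],[[-0.35,-0.42,0],[0,0,0],0.83],[[-0.42,-0.35,0],[0,0,0],0.83],[[-0.48,-0.25,0],[0,0,0],0.83],[[-0.5,-0.2,0],[0,0,0],0.83]]'

```text
time: 12.75
position: [0.4771, -0.1146, 0.3111]
tool_rot: [0.997, -0.073, 0.012, 0.003]
contact_force: [5.6, -0.5, -3.9]
grip_width: 0.0173
```

```bash
python3 - <<'E'
from h import *
plan(9)
p,d,c=look("w14",[.5164,-.2302,.0748])
E
```

```text
t 12.75 r 0.0325 ang 48.2 crank 13.0 F [ 5.6 -0.5 -3.9] z 0.3111 grip 0.0173 tilt xy tool [-0.024 -0.004  1.   ] yaw -98.4
[-0.47 -0.2 ]
[-0.47 -0.17]
[-0.49 -0.09]
[-0.5  -0.02]
{'read': 3.077, 'ctr': array([ 0.5163, -0.2305,  0.0747]), 'rad': 0.0262, 'n': 21, 'nv': array([-0.53, -0.37,  0.76]), 'spread': 0.06}
```

move_arm --moves '[[[-0.5,-0.2,0],[0,-0.01,0],0.83],[[-0.5,-0.15,0],[0,-0.01,0],0.83],[[-0.52,-0.08,0],[0,0,0],0.83],[[-0.52,0,0],[0,0,0],0.83],[[-0.5,0.1,0],[0,0,0],0.83]]'

```text
time: 13.3
position: [0.4522, -0.1074, 0.3111]
tool_rot: [0.997, -0.072, 0.005, 0.005]
contact_force: [5.0, -3.1, -5.4]
grip_width: 0.0172
```

```bash
python3 - <<'E'
from h import *
plan(9)
p,d,c=look("w15",[.5164,-.2302,.0748])
E
```

```text
t 13.3 r 0.0314 ang 99.8 crank 64.6 F [ 5.  -3.1 -5.4] z 0.3111 grip 0.0172 tilt xy tool [-0.011 -0.009  1.   ] yaw -98.2
[-0.48  0.13]
[-0.43  0.26]
[-0.38  0.33]
[-0.33  0.38]
{'read': 3.746, 'ctr': array([ 0.5165, -0.2303,  0.075 ]), 'rad': 0.0263, 'n': 26, 'nv': array([-0.53, -0.37,  0.76]), 'spread': 0.07}
```

move_arm --moves '[[[-0.5,0.14,0],[0,-0.01,0],0.83],[[-0.45,0.26,0],[0,0,0],0.83],[[-0.4,0.34,0],[0,0,0],0.83],[[-0.33,0.4,0],[0,0,0],0.83],[[0,0,0],[0,0,0],0.83]]'

```text
time: 13.85
position: [0.4343, -0.1174, 0.3111]
tool_rot: [0.997, -0.072, 0.006, 0.007]
contact_force: [1.3, -3.4, -3.3]
grip_width: 0.0174
```

```bash
python3 - <<'E'
from h import *
plan(9)
p,d,c=look("w16",[.5164,-.2302,.0748])
E
```

```text
t 13.85 r 0.0307 ang 138.3 crank 103.1 F [ 1.3 -3.4 -3.3] z 0.3111 grip 0.0174 tilt xy tool [-0.013 -0.012  1.   ] yaw -98.2
[-0.35  0.37]
[-0.17  0.47]
[-0.1   0.49]
[-0.02  0.5 ]
{'read': 4.008, 'ctr': array([ 0.5164, -0.2302,  0.0751]), 'rad': 0.0263, 'n': 33, 'nv': array([-0.53, -0.38,  0.76]), 'spread': 0.07}
```

Levelling off; continue past the peak.

move_arm --moves '[[[-0.3,0.4,0],[-0.01,-0.01,0],0.83],[[-0.18,0.48,0],[0,0,0],0.83],[[-0.1,0.5,0],[0,0,0],0.83],[[-0.02,0.52,0],[0,0,0],0.83],[[0,0,0],[0,0,0],0.83]]'

```text
time: 14.4
position: [0.4273, -0.1326, 0.3111]
tool_rot: [0.997, -0.075, 0.005, 0.006]
contact_force: [2.1, -4.2, -4.9]
grip_width: 0.0172
```

```bash
python3 - <<'E'
from h import *
plan(9)
p,d,c=look("w17",[.5164,-.2302,.0748])
E
```

```text
t 14.4 r 0.0308 ang 170.1 crank 134.9 F [ 2.1 -4.2 -4.9] z 0.3111 grip 0.0172 tilt xy tool [-0.01  -0.012  1.   ] yaw -98.6
[-0.09  0.5 ]
[0.11 0.49]
[0.18 0.47]
[0.25 0.43]
{'read': 3.915, 'ctr': array([ 0.5159, -0.2302,  0.075 ]), 'rad': 0.0262, 'n': 32, 'nv': array([-0.53, -0.38,  0.76]), 'spread': 0.06}
```

move_arm --moves '[[[0,0.52,0],[-0.01,-0.01,0],0.83],[[0.1,0.52,0],[0,0,0],0.83],[[0.18,0.5,0],[0,0,0],0.83],[[0.25,0.45,0],[0,0,0],0.83],[[0.32,0.4,0],[0,0,0],0.83]]'

```text
time: 14.95
position: [0.4317, -0.1534, 0.311]
tool_rot: [0.997, -0.077, -0.003, 0.004]
contact_force: [-1.0, 3.5, 1.1]
grip_width: 0.0172
```

```bash
python3 - <<'E'
from h import *
plan(9)
p,d,c=look("w18",[.5164,-.2302,.0748])
E
```

```text
t 14.95 r 0.0319 ang -152.9 crank -188.1 F [-1.   3.5  1.1] z 0.311 grip 0.0172 tilt xy tool [ 0.006 -0.008  1.   ] yaw -98.8
[0.32 0.39]
[0.38 0.33]
[0.43 0.26]
[0.46 0.19]
{'read': 3.553, 'ctr': array([ 0.5156, -0.2304,  0.0749]), 'rad': 0.0262, 'n': 35, 'nv': array([-0.53, -0.37,  0.76]), 'spread': 0.05}
```

```bash
python3 - <<'E'
import numpy as np
from scipy.optimize import least_squares as ls
a=np.radians([-24.5,14.2,13,64.6,103.1,134.9,171.9]);r=np.array([2.631,3.125,3.077,3.746,4.008,3.915,3.553])
f=np.linalg.lstsq(np.c_[np.ones(7),np.cos(a),np.sin(a)],r,rcond=None)[0]
print("free",f[0],np.hypot(f[1],f[2]),np.degrees(np.arctan2(f[2],f[1])),(np.c_[np.ones(7),np.cos(a),np.sin(a)]@f-r).round(3))
s=ls(lambda q:q[0]+np.cos(a-q[1])-r,[3,1.9]);print("A=1",s.x[0],np.degrees(s.x[1]),s.fun.round(3))
P=np.array([[.4803,-.1151],[.4915,-.1337],[.4522,-.1074],[.4343,-.1174],[.4273,-.1326],[.4317,-.1534]])
k=np.linalg.lstsq(np.c_[2*P,np.ones(6)],(P**2).sum(1),rcond=None)[0];print("circ",k[:2],np.sqrt(k[2]+k[:2]@k[:2]))
E
```

```text
free 3.185354639529226 0.8095111513106634 109.43314821379077 [-0.007 -0.013  0.018  0.013 -0.018  0.001  0.007]
A=1 3.0969679263939627 103.83290934685348 [-0.154 -0.022  0.005  0.126  0.089  0.039 -0.083]
circ [ 0.45919993 -0.13827508] 0.03198799065701517
```

move_arm --moves '[[[-0.28,-0.43,0],[0,0,0],0.83],[[-0.2,-0.48,0],[0,0,0],0.83],[[-0.1,-0.52,0],[0,0,0],0.83],[[0,-0.52,0],[0,0,0],0.83],[[0.08,-0.5,0],[0,0,0],0.83]]'

```text
time: 15.5
position: [0.4297, -0.1313, 0.3109]
tool_rot: [0.997, -0.076, -0.004, 0.01]
contact_force: [-2.5, -3.5, 1.4]
grip_width: 0.0172
```

```bash
python3 - <<'E'
from h import *
plan(-9)
p,d,c=look("w19",[.5164,-.2302,.0748])
E
```

```text
t 15.5 r 0.0312 ang 169.5 crank 134.3 F [-2.5 -3.5  1.4] z 0.3109 grip 0.0172 tilt xy tool [ 0.006 -0.021  1.   ] yaw -98.7
[-0.02 -0.5 ]
[ 0.13 -0.48]
[ 0.21 -0.46]
[ 0.28 -0.42]
{'read': 3.915, 'ctr': array([ 0.5157, -0.2303,  0.0751]), 'rad': 0.0262, 'n': 30, 'nv': array([-0.52, -0.38,  0.76]), 'spread': 0.06}
```

move_arm --moves '[[[0.08,-0.5,0],[0.01,0,0],0.83],[[0.16,-0.5,0],[0.01,0,0],0.83],[[0.2,-0.35,0],[0,0,0],0.83],[[0,0,0],[0,0,0],0.83],[[0,0,0],[0,0,0],0.83]]'

```text
time: 16.05
position: [0.4383, -0.1167, 0.311]
tool_rot: [0.997, -0.074, 0.0, 0.001]
contact_force: [-0.9, -3.7, -0.2]
grip_width: 0.0176
```

```bash
python3 - <<'E'
from h import *
plan(-9)
p,d,c=look("w20",[.5164,-.2302,.0748])
E
```

```text
t 16.05 r 0.031 ang 131.9 crank 96.7 F [-0.9 -3.7 -0.2] z 0.311 grip 0.0176 tilt xy tool [-0.    -0.001  1.   ] yaw -98.5
[ 0.27 -0.42]
[ 0.4 -0.3]
[ 0.44 -0.23]
[ 0.48 -0.16]
{'read': 3.999, 'ctr': array([ 0.5157, -0.2304,  0.075 ]), 'rad': 0.0262, 'n': 35, 'nv': array([-0.52, -0.38,  0.76]), 'spread': 0.07}
```

move_arm --moves '[[[-0.25,0.3,0],[0,0,0],0.83],[[-0.18,0.28,0],[0,0,0],0.83],[[0,0,0],[0,0,0],0.83],[[0,0,0],[0,0,0],0.83]]'

```text
time: 16.5
position: [0.4338, -0.1212, 0.3111]
tool_rot: [0.997, -0.075, 0.002, -0.002]
contact_force: [3.3, 0.0, -2.0]
grip_width: 0.0174
```

```bash
python3 - <<'E'
from h import *
plan(-9)
p,d,c=look("w21",[.5164,-.2302,.0748])
E
```

```text
t 16.5 r 0.0311 ang 141.9 crank 106.7 F [ 3.3  0.  -2. ] z 0.3111 grip 0.0174 tilt xy tool [-0.005  0.004  1.   ] yaw -98.6
[ 0.2  -0.46]
[ 0.34 -0.37]
[ 0.4  -0.31]
[ 0.44 -0.24]
{'read': 4.025, 'ctr': array([ 0.5156, -0.2303,  0.075 ]), 'rad': 0.0262, 'n': 35, 'nv': array([-0.52, -0.38,  0.76]), 'spread': 0.07}
```

move_arm --moves '[[[0,0,0],[0,0,0],0.75],[[0,0,0],[0,0,0],0.6],[[0,0,0],[0,0,0],0.55],[[0,0,-1],[0,0,0],0.55],[[0,0,-3],[0,0,0],0.55]]'

```text
time: 17.05
position: [0.4301, -0.1202, 0.3481]
tool_rot: [0.997, -0.075, -0.006, -0.004]
contact_force: [0.2, 0.6, -0.0]
grip_width: 0.0385
```

move_arm --moves '[[[0,0,-4],[0,0,0],0.55],[[0,0,-3],[0,0,0],0.55],[[0,0,0],[0,0,0],0.55]]'

```text
time: 17.35
position: [0.4315, -0.121, 0.4258]
tool_rot: [0.997, -0.075, -0.003, -0.003]
contact_force: [-0.0, -0.3, 0.1]
grip_width: 0.0381
```

```bash
python3 - <<'E'
from h import *
plan(-9)
p,d,c=look("w22",[.5164,-.2302,.0748])
k,r=knob(d,c,[.433,-.120]); v=k[:2]-np.array([.4592,-.1390]); print(k,np.hypot(*v),np.degrees(np.arctan2(v[1],v[0]))-35.2)
E
```

```text
t 17.35 r 0.0348 ang 144.8 crank 109.6 F [-0.  -0.3  0.1] z 0.4258 grip 0.0381 tilt xy tool [0.007 0.006 1.   ] yaw -98.6
[ 0.51 -0.3 ]
[ 0.32 -0.38]
[ 0.38 -0.33]
[ 0.43 -0.27]
{'read': 4.05, 'ctr': array([ 0.5158, -0.2303,  0.0751]), 'rad': 0.0259, 'n': 9, 'nv': array([-0.53, -0.37,  0.76]), 'spread': 0.05}
[ 0.43299644 -0.1222057   0.168     ] 0.03112354972456086 112.14351328184561
```

View pics/w22.png

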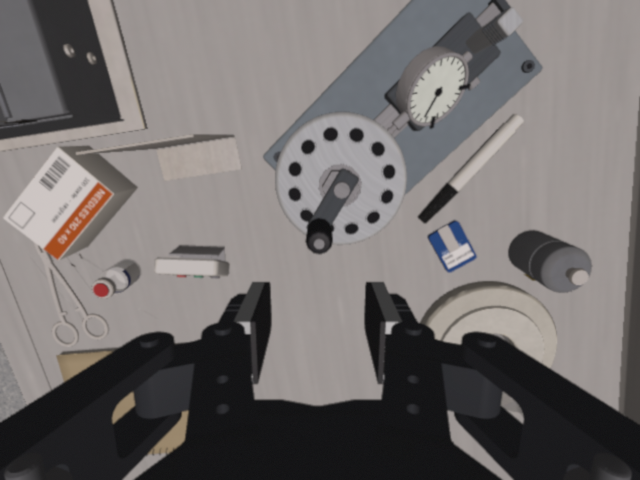

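```bash
python3 -c "
from h import *
arm.finish_job(); print(arm.observe()['time'])"
```

```text
the job is handed in; nothing more can be done
the job is handed in; nothing more can be done
```

The gauge is run in and the rotor is left with its high spot under the plunger. I handed the job in at about 17.4 s of the 69 s; no verdict is reported.

- **Gauge:** I pushed the stud from behind with closed fingers instead of gripping it. The hand read about 3.25 rad, between the markers.
- **High spot:** I turned the rotor by the knob over about 200° and read the dial by wrist camera. A sine fit to the seven readings put the highest rim at a crank angle of about 109°, with residuals of 0.02 rad or less. Matching equal readings on either side of the peak gave about 110°.
- **Last check, arm released and raised:** crank at about 110–112°, hand at about 4.05 rad, the highest reading of all. The contact force was near zero. The dial centre stayed within about 0.7 mm of where it was when run in, which is close to my measuring error. The final picture showed none of the things lying around that are in its view disturbed.

**Disagreement:** the fitted swing of the hand was about 0.81 rad rather than the 1.0 rad expected. Forcing it to 1.0 moved the peak to about 104° with a much worse fit (residuals up to 0.15 rad). I put this down to seeing the raised hand at an angle from the camera, but did not confirm it. Both estimates lie within 20° of where I left the crank.

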